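# Return the bench tools to their drawer inserts

### The arm

A 7-joint arm with a two-finger parallel gripper is mounted at the origin on a cart in front of the work surface, level with it; the furniture and walls round the work are solid. World frame = base frame: x ahead of the robot, y to its left, z up, the work surface at z = 0. Lengths are in m, angles in degrees, forces in N, time in s.
With the tool pointing down it reaches from about 0.4 to 0.75 m from the base axis. Payload 19.5 kg.
Tool frame: the origin (TCP) lies between the finger pads; the fingertips stand 25 mm ahead of it and the grasp point (between the pads) lies 6 mm ahead of it (env.nose_length is the distance from the TCP to the fingertips, in m); z points along the fingers, y is the line along which they close (so a half turn about z gives the same grasp; the last joint's range is limited). The gripper opens to 85 mm and grips with 20 to 120 N. Pads are 22 mm wide; open, the fingers measure 114 mm over their backs; the gripper's body (76 mm by 85 mm) begins 54 mm behind the grasp point. The pads swing forward as they close: fully open they stand 13 mm farther back than shut.
Start: joints at [66.366, 40.479, -1.581, 85.061, 1.261, 54.483, -4.326], TCP at [0.208, -0.536, 0.256] pointing down, gripper open.
Joint ranges: [-155.06, 155.06], [-18.47, 123.98], [-90, 86.84], [0, 140.48], [-83.41, 263.41], [0, 116], [-161.91, 161.91]. Speed limits (degrees/s): [108.29, 108.29, 147.25, 147.25, 172.46, 172.46, 172.46].

### API

Orientations are given as [roll, pitch, yaw] about the fixed x, y, z axes, in that order (R = Rz(yaw) Ry(pitch) Rx(roll)).
In Python, from cell import env, vision gives the robot as it stands. The module is installed in compiled form; this text tells all that it offers.
- The arm moves only by the tool drive_tool, never from a script. Its argument "moves" is one flat list of numbers, 7 for each row, row after row: the shift along the tool's x, y, z in m, then the turn, a rotation vector about the tool's x, y, z in rad, then the opening, from 0 (shut) to 1 (fully open). A call has 1 to 20 rows; each row is the pose to reach, as a shift and turn from the pose commanded when the call began, along the tool's axes at that moment; what a row does not reach only later rows make up. A row lasts 1/10 s, in which the tool goes at most 50 mm and 8.59 degrees, less where a joint would pass 70% of its speed; a pose out of reach is approached as far as the arm can. A call with a gripper value outside its range is refused whole. The fingers move at their own pace and stop on an object; the grip force is fixed at half the most. Time passes only in rows, so rows that repeat a pose let the fingers close. It gives the time, the measured TCP pose, the force, the opening and the grip force at its end, in the units of the state.
- env.observe(): the state, without advancing time (a new reading comes with each control period).
- vision.capture(name): name is "side" or "top" or "wrist"; returns a dict with "pixels" (384x512x3 uint8, red, green, blue), "range_z" (384x512 float32, m along the optical axis (not along the pixel's ray), 0 where there is no reading), "K" (3x3 intrinsics, pixels), "R" (3x3) and "t" (3): a world point X has camera coordinates R X + t. Camera axes: x right, y down, z forward; pixel columns grow to the right and rows downward; lengths in m; the calibration is good to about 2 mm. A picture is of the moment at which its call begins.
- env.sign_off(): hands the job in; it is judged then, once.
The state is a dict: "time": time; "joint_pos": joint angles; "joint_velocities": joint speeds; "joint_torque": joint torques, N m; "position": TCP position; "eef_rot": TCP orientation; "force": force on the tool from outside, world axes, zero at the start; "wrist_torque": the same for the moment, N m; "gripper_width": opening from 0.0 (shut) to 1.0 (fully open); "grasp_force": force on a finger pad.
Only numpy, scipy, OpenCV 4.12 (cv2) and the standard library are available. Lean on these libraries where they do the work, as an engineer would, in place of code of your own. Each camera call takes 0.05 s, during which the arm holds its last target. There are 200 camera calls.

### The job

Four cut-out plywood drawer inserts lie on the bench, one each for the cast paperweight, the loupe, the sanding block and the screwdriver. Put every tool into the insert whose recess has its shape and size, so that it sits flat on the bottom of the recess and upright, the screwdriver lying with its handle in the wide end and its blade along the narrow slot. Leave the bottle and the jar standing where they are.

Things in the scene. Friction and masses are not known exactly. Their poses are not given: they have to be found in the camera images.
- weight_centre (a point): The cast paperweight: black, a round body 60 mm across and 53 mm high with a knob-shaped neck 24 mm across on top, 74 mm high in all, about 0.7 kg, standing upright; pinch it by the neck (51 to 72 mm above its underside). The point is on its axis, half-way up (37 mm above its underside); z up.
- loupe_centre (a point): The loupe: a black stand magnifier shaped like a short spool, 37 mm across and 35 mm high, slightly waisted, standing upright on its foot; grip it round its upper half. The point is on its axis, half-way up (17.5 mm above its underside); z up.
- block_centre (a point): The sanding block: plain wood, 60 mm (its x axis) by 90 mm (its y axis) by 45 mm high, lying flat; grip it across its 60 mm width. The point is its centre, 22.5 mm above its underside.
- driver_handle (a point): The screwdriver, 250 mm long, lying flat: clear blue handle 95 mm long and 27 mm thick, thin steel blade. The point is the middle of the handle, 13.5 mm above its underside. The tool lies along its y axis: butt of the handle 48 mm to +y of the point, tip of the blade 202 mm to -y. Grip the handle across x at this point.
- weight_insert_recess (a point): Paperweight's insert: a fixed plywood tile 100 mm (x) by 130 mm (y), 12 mm thick, with a dark floor and a round recess 76 mm across, the larger of the two round ones. The point is the centre of the recess floor, 4 mm above the bench, 8 mm below the tile's top.
- loupe_insert_recess (a point): Loupe's insert: a fixed plywood tile 100 mm (x) by 130 mm (y), 12 mm thick, with a dark floor and a round recess 53 mm across, the smaller of the two round ones. The point is the centre of the recess floor, 4 mm above the bench, 8 mm below the tile's top.
- block_insert_recess (a point): Sanding block's insert: a fixed plywood tile 100 mm (x) by 130 mm (y), 12 mm thick, with a rectangular recess 76 mm (x) by 106 mm (y). Both long walls are open in the middle, 40 mm wide, down to the floor: room for fingers that hold the block across its width. The point is the centre of the recess floor, 4 mm above the bench, 8 mm below the tile's top.
- driver_insert: Screwdriver's insert: fixed plywood tile 84 (x) by 286 (y) by 12 mm; its recess, floor 4 mm above the bench, has the tool's outline: a wide part 44 by 121 mm for the handle, then to -y a slot 24 by 145 mm for the blade. 48 mm wide openings in the walls beside the handle leave room for fingers. Origin: centre of the underside; the handle's middle belongs 77 mm to its +y, over an opening.
- resist_bottle: Bystander: a grey moulded bottle with a black screw cap, 50 by 68 mm, 130 mm tall, standing behind the inserts. Origin at the centre of its underside.
- jar: Bystander: a clear glass jar, 74 mm across, 102 mm tall, standing behind the inserts. Origin at the centre of its underside.
There are look-alikes about, which are no part of the job. There is more than one size of the part that bears loupe_centre; the job needs the largest.

How it is judged (in metres and radians):
At the end, for the whole second after the job is handed in: Each tool rests on the floor of its own recess (within 4 mm of seated height), upright or flat; paperweight, loupe and block within 15 mm of the recess centre, block in line within 0.3 rad; screwdriver handle within 14 mm of its place, blade along its slot within 0.25 rad. All at rest (horizontal distance between weight_centre and weight_insert_recess below 0.015 m and z of weight_centre in the frame of weight_insert_recess below 0.041 m and angle between each of weight_centre, loupe_centre, block_centre's own z axis and vertical below 0.06 rad and horizontal distance between loupe_centre and loupe_insert_recess below 0.015 m and z of loupe_centre in the frame of loupe_insert_recess below 0.0215 m and horizontal distance between block_centre and block_insert_recess below 0.015 m and z of block_centre in the frame of block_insert_recess below 0.0265 m and angle between the y axis of block_centre and the y axis of block_insert_recess, either way round below 0.3 rad and x of driver_handle in the frame of driver_insert between -0.014 and 0.014 m and y of driver_handle in the frame of driver_insert between 0.063 and 0.091 m and z of driver_handle in the frame of driver_insert below 0.0215 m and angle between driver_handle's own z axis and vertical below 0.08 rad and y of driver_insert in the frame of driver_handle below -0.05 m and angle between the y axis of driver_handle and the y axis of driver_insert, either way round below 0.25 rad and linear speed of each of weight, loupe, block, driver below 0.02 m/s); the robot touches nothing.
It fails at once if the bottle or the jar is pushed more than 25 mm or knocked over (distance of any of resist_bottle, jar from where it was at the start of the episode above 0.025 m or angle between any of resist_bottle, jar's own z axis and vertical above 0.5 rad).
It also fails if it takes over 106 s, if anything falls off the work surface, if the arm or the gripper's body presses on something with over 40 N, if the wrist force passes 120 N, or if a joint passes its speed limit or range.

## Working session

There is one attempt and no reset: what is moved stays moved. The work goes in short steps, Python scripts to look and compute and a tool call to move; the robot and the scene stay as the last step left them, time stands still between calls to the robot, and variables do not carry over. Pictures are saved under pics/ and viewed, at most 14 in all, crops included, and the job is handed in when it is done.

Besides the shell and the picture viewer there is one more tool, called after "Call:" by a JSON object that holds its "op" and its "data". drive_tool: Moves the arm, as the interface text tells. Its arguments: {"type":"object","properties":{"moves":{"type":"array","items":{"type":"number"}}},"required":["moves"]}

```bash
mkdir -p pics
cat > h.py <<'E'
import numpy as np, cv2
from cell import env, vision
def cap(n):
    c=vision.capture(n); np.savez(f'{n}.npz',**c); return c
def cloud(c):
    z=c['range_z'].astype(float); v,u=np.mgrid[:z.shape[0],:z.shape[1]]
    K=c['K']; P=np.stack([(u-K[0,2])/K[0,0]*z,(v-K[1,2])/K[1,1]*z,z],-1)
    W=(P-c['t'])@c['R']; W[z==0]=np.nan; return W
E
python3 - <<'E'
from h import *
for n in ('top','side'):
    c=cap(n); cv2.imwrite(f'pics/{n}1.png',cv2.resize(c['pixels'][...,::-1],(800,600)))
    print(n,c['K'][0,0],(-c['R'].T@c['t']).round(3),c['R'].round(2).tolist())
print(env.observe())
E
```

```text
top 465.5756642227304 [ 0.484 -0.037  1.545] [[-0.0, -1.0, -0.0], [-1.0, 0.0, -0.07], [0.07, 0.0, -1.0]]
side 426.7807509947876 [0.314 0.839 0.768] [[-0.95, -0.3, 0.0], [-0.18, 0.58, -0.79], [0.24, -0.76, -0.61]]
{'time': 0.1, 'joint_pos': array([66.36360952, 40.50924471, -1.581473  , 85.07994928,  1.25810664,
       54.48168609, -4.32768423]), 'joint_velocities': array([ 0.01316118, -0.05814765, -0.02295027, -0.09749177, -0.03393246,
        0.04484813, -0.03359618]), 'joint_torque': array([ 4.28590982e-03, -8.84280825e+01,  1.23744261e+00, -2.36450940e+01,
        1.71605410e-02,  5.03339834e-03,  4.15307750e-05]), 'position': array([ 0.20830826, -0.53573004,  0.25589278]), 'eef_rot': array([-1.79946344e+02,  1.45426926e-04,  2.12431812e+01]), 'force': array([0.13570321, 0.70006552, 0.47803553]), 'wrist_torque': array([ 0.03327609, -0.00207529,  0.03125112]), 'grasp_force': 0.0, 'gripper_width': 1.0012427025717285}
```

View pics/top1.png

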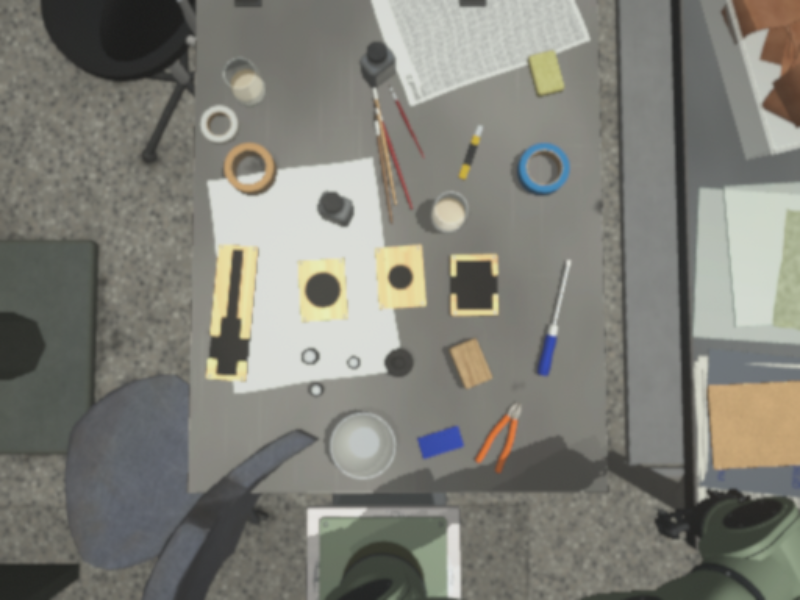

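View pics/side1.png

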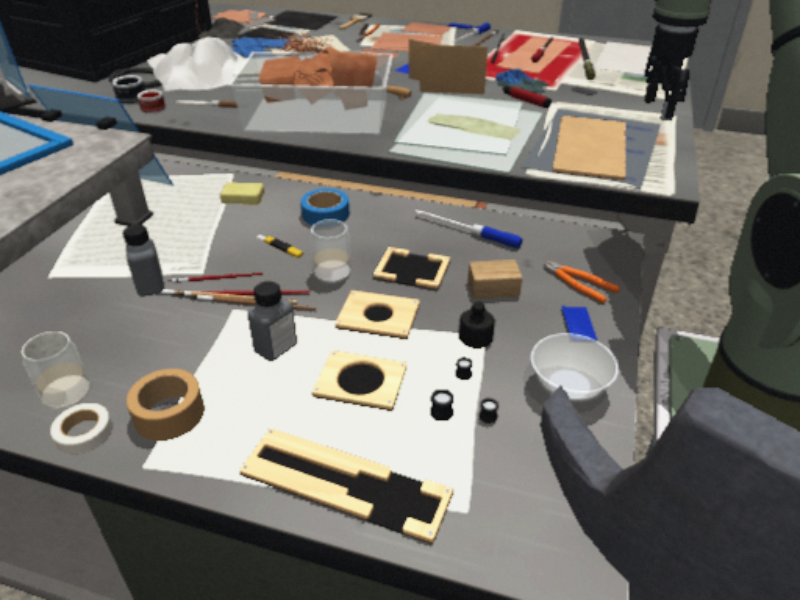

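The top view (800x600 px) has image up as +x and image left as +y. The driver insert is at (232,313), the large round insert at (323,290), the small round one at (401,277) and the block insert at (474,285). The largest loupe is at (310,356), the weight at (399,362), the block at (470,363) and the driver handle at (547,352), with its tip at (568,262). The bottle is at (336,208) and the jar at (450,212).

```bash
cat >> h.py <<'E'
def ray(c,u,v,h):
    d=np.stack([(np.asarray(u)-c['K'][0,2])/c['K'][0,0],(np.asarray(v)-c['K'][1,2])/c['K'][1,1],np.ones(np.shape(u))],-1)@c['R']
    o=-c['R'].T@c['t']; return o+d*((h-o[2])/d[...,2])[...,None]
def rect(p):
    p=p[np.isfinite(p).all(1)]
    (cx,cy),(w,h),a=cv2.minAreaRect((p[:,:2]*1000).astype(np.float32)); 
    if w>h: a+=90; w,h=h,w     # a+90: long axis; direction of long axis = a+90
    return f'c=({cx:.0f},{cy:.0f}) {w:.0f}x{h:.0f} long axis at {(a+90)%180:.1f} deg n={len(p)}'
E
python3 - <<'E'
from h import *
c=dict(np.load('top.npz')); W=cloud(c); s=1.5625
v,u=np.mgrid[:384,:512]; hsv=cv2.cvtColor(c['pixels'],cv2.COLOR_RGB2HSV)
F=ray(c,u,v,0.012)
def box(x,y,r): return (abs(u-x/s)<r/s)&(abs(v-y/s)<r/s)
yel=(hsv[...,0]>12)&(hsv[...,0]<35)&(hsv[...,1]>60)&(hsv[...,2]>150)
dark=(hsv[...,2]<70)
for n,x,y,r in (('drv',232,313,72),('wt',323,290,36),('lp',401,277,36),('blk',474,285,37)):
    m=yel&box(x,y,r)
    if n=='drv': m&=u<265/s
    print(n,rect(F[m])); 
    if n!='drv':
        d=dark&box(x,y,22 if n!='blk' else 36); d&=box(x,y,40); p=F[d]; print('  recess',rect(p))
print('block',rect(W[box(470,363,30)&(W[...,2]>0.03)]),np.nanmedian(W[box(470,363,8)][:,2]))
q=W[box(399,362,20)&(W[...,2]>0.03)];print('weight',rect(q),np.nanmax(q[:,2]))
q=W[box(399,362,20)&(W[...,2]>0.06)];print('neck',rect(q))
for x,y in((310,356),(353,362),(316,389)):
    q=W[box(x,y,13)&(W[...,2]>0.01)];print('loupe',rect(q),np.nanmax(q[:,2]) if len(q) else 0)
bl=(hsv[...,0]>105)&(hsv[...,0]<130)&(hsv[...,1]>130)&box(547,350,32)
G=ray(c,u,v,0.0135);print('handle',rect(G[bl])); print(ray(c,568/s,262/s,0.0135),ray(c,543/s,374/s,.0135))
for n,x,y in(('bottle',338,210),('jar',450,210)):
    q=W[box(x,y,22)&(W[...,2]>0.03)];print(n,rect(q),np.nanmax(q[:,2]))
E
```

```text
drv c=(557,320) 84x284 long axis at 175.2 deg n=1213
wt c=(605,128) 96x124 long axis at 3.9 deg n=584
  recess c=(0,0) 0x0 long axis at 90.0 deg n=0
lp c=(631,-38) 100x132 long axis at 4.0 deg n=979
  recess c=(625,-48) 8x14 long axis at 103.9 deg n=6
blk c=(613,-193) 99x133 long axis at 179.5 deg n=410
  recess c=(613,-192) 92x93 long axis at 179.8 deg n=659
block c=(447,-182) 60x90 long axis at 22.2 deg n=528 0.04587423263629315
weight c=(448,-33) 57x57 long axis at 134.8 deg n=274 0.07994247935494168
neck c=(449,-33) 20x20 long axis at 45.3 deg n=42
loupe c=(462,153) 33x37 long axis at 113.0 deg n=98 0.041002339336924425
loupe c=(452,70) 36x38 long axis at 111.4 deg n=55 0.03429203070565459
loupe c=(394,139) 23x27 long axis at 89.6 deg n=57 0.03347337212229205
handle c=(464,-343) 21x80 long axis at 166.9 deg n=145
[ 0.65981789 -0.39290263  0.0135    ] [ 0.42419312 -0.33590866  0.0135    ]
bottle c=(766,96) 51x68 long axis at 68.7 deg n=393 0.1389221479982375
jar c=(758,-138) 72x73 long axis at 177.7 deg n=482 0.10907731939848697
```

```bash
cat >> h.py <<'E'
from scipy.spatial.transform import Rotation as Rn
def plan(x,y,z,yaw,p=None):
    o=env.observe(); p=o['position']; R=Rn.from_euler('xyz',o['eef_rot'],degrees=True)
    d=R.inv().apply(np.array([x,y,z])-p); r=(R.inv()*Rn.from_euler('xyz',[180,0,yaw],degrees=True)).as_rotvec()
    print('pose',p.round(4),o['eef_rot'].round(2),'t',round(o['time'],2),'| shift',d.round(4),'turn',r.round(3))
E
python3 - <<'E'
from h import *
c=cap('wrist'); o=env.observe(); R=Rn.from_euler('xyz',o['eef_rot'],degrees=True).as_matrix()
print('cam in tool',(R.T@(-c['R'].T@c['t']-o['position'])).round(3),(c['R']@R).round(2).tolist(),c['K'][0,0])
plan(.40,-.333,.22,-13)
print(env.nose_length)
E
```

```text
cam in tool [ 0.075  0.    -0.117] [[0.0, 1.0, -0.0], [-0.96, 0.0, -0.29], [-0.29, 0.0, 0.96]] 287.27852911981876
pose [ 0.2083 -0.5358  0.2559] [-179.95    0.     21.24] t 0.15 | shift [ 0.2522 -0.1195  0.036 ] turn [-0.001  0.     0.598]
0.025
```

```bash
python3 -c "
from h import *
plan(.47,-.345,.2,-13)"
```

```text
pose [ 0.2083 -0.5358  0.2559] [-179.95    0.     21.24] t 0.15 | shift [ 0.313  -0.0829  0.056 ] turn [-0.001  0.     0.598]
```

Call:
{"op": "drive_tool", "data": {"moves": [0.313, -0.083, 0.056, 0, 0, 0.598, 1, 0.313, -0.083, 0.056, 0, 0, 0.598, 1, 0.313, -0.083, 0.056, 0, 0, 0.598, 1, 0.313, -0.083, 0.056, 0, 0, 0.598, 1, 0.313, -0.083, 0.056, 0, 0, 0.598, 1, 0.313, -0.083, 0.056, 0, 0, 0.598, 1, 0.313, -0.083, 0.056, 0, 0, 0.598, 1, 0.313, -0.083, 0.056, 0, 0, 0.598, 1, 0.313, -0.083, 0.056, 0, 0, 0.598, 1, 0.313, -0.083, 0.056, 0, 0, 0.598, 1]}}

```text
time: 1.15
position: [0.469, -0.3461, 0.2005]
eef_rot: [180.0, 0.0, -13.1]
force: [-0.4, -0.2, -0.2]
gripper_width: 0.996
grasp_force: 0.0
```

Run:
```python
from h import *
c=cap('wrist'); W=cloud(c)
cv2.imwrite('pics/w1.png',c['pixels'][...,::-1])
hsv=cv2.cvtColor(c['pixels'],cv2.COLOR_RGB2HSV)
v,u=np.mgrid[:384,:512]
G=ray(c,u,v,0.0135)
m=(hsv[...,0]>105)&(hsv[...,0]<130)&(hsv[...,1]>120)&(np.hypot(G[...,0]-.468,G[...,1]+.345)<.08)
print(rect(G[m]))
m2=(W[...,2]>.035)&(np.hypot(W[...,0]-.447,W[...,1]+.182)<.08)
print('block',rect(W[m2]))
plan(.47,-.345,.031,-13)
```

```text
c=(464,-343) 24x87 long axis at 166.2 deg n=1614
block c=(451,-182) 61x89 long axis at 22.6 deg n=4597
pose [ 0.4691 -0.3461  0.2005] [179.98   0.   -13.12] t 1.2 | shift [ 0.0006 -0.0014  0.1695] turn [ 0.     0.    -0.002]
```

View pics/w1.png

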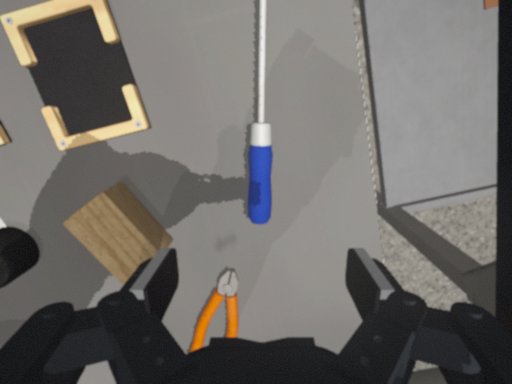

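The wrist view shows the blue handle at (260,183), with the ferrule and blade going up. The plier jaws at (229,270) and the block at (120,230) are clear of the fingers. I'll descend and grip.

Call:
{"op": "drive_tool", "data": {"moves": [-0.001, -0.002, 0.05, 0, 0, 0.012, 1, -0.001, -0.002, 0.1, 0, 0, 0.012, 1, -0.001, -0.002, 0.14, 0, 0, 0.012, 1, -0.001, -0.002, 0.16, 0, 0, 0.012, 1, -0.001, -0.002, 0.17, 0, 0, 0.012, 1, -0.001, -0.002, 0.17, 0, 0, 0.012, 1, -0.001, -0.002, 0.17, 0, 0, 0.012, 0, -0.001, -0.002, 0.17, 0, 0, 0.012, 0, -0.001, -0.002, 0.17, 0, 0, 0.012, 0, -0.001, -0.002, 0.17, 0, 0, 0.012, 0, -0.001, -0.002, 0.17, 0, 0, 0.012, 0, -0.001, -0.002, 0.17, 0, 0, 0.012, 0, -0.001, -0.002, 0.17, 0, 0, 0.012, 0]}}

```text
time: 2.5
position: [0.4697, -0.3431, 0.031]
eef_rot: [180.0, -0.0, -13.7]
force: [-0.4, 1.3, 10.1]
gripper_width: 0.301
grasp_force: 60.3
```

```bash
python3 -c "
from h import *
plan(.480,.3265,.15,-4.8)"
```

```text
pose [ 0.4697 -0.3431  0.031 ] [ 1.7999e+02 -4.0000e-02 -1.3710e+01] t 2.5 | shift [-0.1486 -0.6529 -0.1192] turn [ 0.    -0.001 -0.155]
```

Call:
{"op": "drive_tool", "data": {"moves": [0, 0, -0.03, 0, 0, 0, 0, 0, 0, -0.07, 0, 0, 0, 0, 0, 0, -0.11, 0, 0, 0, 0, -0.003, -0.013, -0.12, 0, 0, 0, 0, -0.01, -0.04, -0.12, 0, 0, 0, 0, -0.018, -0.08, -0.12, 0, 0, -0.02, 0, -0.027, -0.12, -0.12, 0, 0, -0.03, 0, -0.037, -0.165, -0.12, 0, 0, -0.04, 0, -0.048, -0.21, -0.12, 0, 0, -0.05, 0, -0.058, -0.255, -0.12, 0, 0, -0.06, 0, -0.068, -0.3, -0.12, 0, 0, -0.07, 0, -0.079, -0.345, -0.12, 0, 0, -0.08, 0, -0.089, -0.39, -0.12, 0, 0, -0.09, 0, -0.099, -0.435, -0.12, 0, 0, -0.1, 0, -0.109, -0.48, -0.12, 0, 0, -0.11, 0, -0.119, -0.525, -0.12, 0, 0, -0.125, 0, -0.13, -0.57, -0.12, 0, 0, -0.14, 0, -0.139, -0.61, -0.12, 0, 0, -0.155, 0, -0.146, -0.64, -0.12, 0, 0, -0.155, 0, -0.1486, -0.653, -0.12, 0, 0, -0.155, 0]}}

```text
time: 4.5
position: [0.4785, 0.3299, 0.1498]
eef_rot: [-180.0, 0.0, -4.6]
force: [-0.2, -0.7, -0.5]
gripper_width: 0.301
grasp_force: 59.2
```

Run:
```python
from h import *
c=cap('wrist'); W=cloud(c)
cv2.imwrite('pics/w2.png',c['pixels'][...,::-1])
hsv=cv2.cvtColor(c['pixels'],cv2.COLOR_RGB2HSV)
v,u=np.mgrid[:384,:512]
G=ray(c,u,v,0.012)
yel=(hsv[...,0]>12)&(hsv[...,0]<35)&(hsv[...,1]>60)&(hsv[...,2]>130)
print('ins',rect(G[yel&(G[...,1]>.25)&(G[...,1]<.45)&(G[...,0]<.72)]))
print('wt ins',rect(G[yel&(G[...,1]<.21)&(G[...,1]>.05)&(G[...,0]<.72)]))
bl=(hsv[...,0]>105)&(hsv[...,0]<130)&(hsv[...,1]>120)
H=ray(c,u,v,.1325);print('handle',rect(H[bl&(np.hypot(H[...,0]-.48,H[...,1]-.326)<.08)]))
q=W[(np.hypot(W[...,0]-.462,W[...,1]-.153)<.045)&(W[...,2]>.02)];print('loupe',rect(q),np.nanmax(q[:,2]))
plan(.480,.3265,.036,-4.8)
```

```text
ins c=(525,322) 83x215 long axis at 175.4 deg n=11658
wt ins c=(582,147) 61x84 long axis at 3.8 deg n=4047
handle c=(459,331) 56x115 long axis at 157.8 deg n=6753
loupe c=(465,153) 34x35 long axis at 40.5 deg n=1561 0.036915390820028836
pose [0.4786 0.3304 0.1497] [-1.7994e+02  5.0000e-02 -4.6100e+00] t 4.55 | shift [0.0018 0.0039 0.1137] turn [-0.001  0.001  0.003]
```

View pics/w2.png

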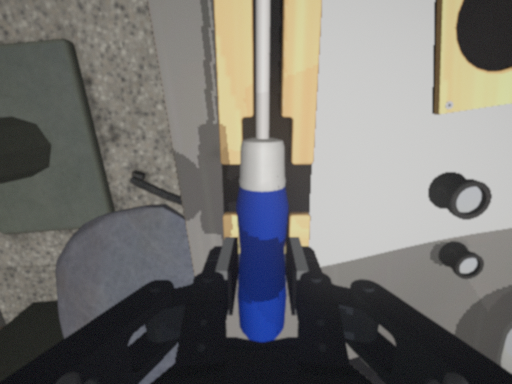

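The handle is held straight along the tool x axis. The insert's finger openings are level with rows 164–213, and the handle shows at column 263. I'll check the numbers.

Run:
```python
from h import *
c=dict(np.load('wrist.npz')); print(c['K'].round(1).tolist())
W=cloud(c); o=env.observe(); print(o['position'],o['eef_rot'])
for n,a in (('handle',((240,220),(287,220))),('blade',((257,60),(270,60))),('butt',((263,340),))):
    for u,v in a: print(n,ray(c,u,v,.132).round(4))
print('handle depth pt',W[220,263].round(4),W[250,263].round(4),W[60,263].round(4))
for n,u,v in (('openL top',222,164),('openL bot',223,213),('openR top',312,164),('openR bot',309,213),('edgeL',218,100),('edgeR',318,100),('slotL',249,90),('slotR',283,90)): print(n,ray(c,u,v,.012).round(4))
print('slot floor etc',W[90,230].round(4))
```

```text
[[287.3, 0.0, 261.6], [0.0, 287.3, 197.4], [0.0, 0.0, 1.0]]
[0.47864071 0.33044246 0.1497165 ] [-1.79940299e+02  4.67047753e-02 -4.60785014e+00]
handle [0.501  0.3389 0.132 ]
handle [0.4991 0.3153 0.132 ]
blade [0.5736 0.3241 0.132 ]
blade [0.5731 0.3186 0.132 ]
butt [0.4254 0.3333 0.132 ]
handle depth pt [0.505  0.327  0.1444] [0.4892 0.3283 0.1433] [0.5729 0.3216 0.1353]
openL top [0.5091 0.363  0.012 ]
openL bot [0.4625 0.3678 0.012 ]
openR top [0.5026 0.2826 0.012 ]
openR bot [0.456  0.2867 0.012 ]
edgeL [0.5634 0.3598 0.012 ]
edgeR [0.5566 0.276  0.012 ]
slotL [0.5692 0.3331 0.012 ]
slotR [0.5669 0.3049 0.012 ]
slot floor etc [0.5704 0.3487 0.0133]
```

Call:
{"op": "drive_tool", "data": {"moves": [0.007, 0.0035, 0.02, 0, 0, 0, 0, 0.007, 0.0035, 0.055, 0, 0, 0, 0, 0.007, 0.0035, 0.085, 0, 0, 0, 0, 0.007, 0.0035, 0.1, 0, 0, 0, 0, 0.007, 0.0035, 0.108, 0, 0, 0, 0, 0.007, 0.0035, 0.114, 0, 0, 0, 0, 0.007, 0.0035, 0.114, 0, 0, 0, 0, 0.007, 0.0035, 0.114, 0, 0, 0, 0]}}

```text
time: 5.35
position: [0.4868, 0.3228, 0.0372]
eef_rot: [-180.0, -0.0, -4.8]
force: [-0.3, -0.1, -0.5]
gripper_width: 0.304
grasp_force: 59.2
```

Call:
{"op": "drive_tool", "data": {"moves": [0, -0.0035, 0.001, 0, 0, 0, 0, 0, -0.0035, 0.001, 0, 0, 0, 0, 0, -0.0035, 0.001, 0, 0, 0, 1, 0, -0.0035, 0.001, 0, 0, 0, 1, 0, -0.0035, 0.001, 0, 0, 0, 1, 0, -0.0035, 0.001, 0, 0, 0, 1, 0, -0.0035, 0.001, 0, 0, 0, 1, 0, -0.0035, -0.03, 0, 0, 0, 1, 0, -0.0035, -0.08, 0, 0, 0, 1, 0, -0.0035, -0.12, 0, 0, 0, 1, 0, -0.0035, -0.12, 0, 0, 0, 1]}}

```text
time: 6.45
position: [0.4884, 0.3268, 0.1611]
eef_rot: [-179.8, -0.3, -4.8]
force: [0.4, -0.2, -0.9]
gripper_width: 0.998
grasp_force: 0.0
```

Run:
```python
from h import *
c=cap('wrist'); W=cloud(c)
cv2.imwrite('pics/w3.png',c['pixels'][...,::-1])
hsv=cv2.cvtColor(c['pixels'],cv2.COLOR_RGB2HSV)
v,u=np.mgrid[:384,:512]
G=ray(c,u,v,0.0175)
bl=(hsv[...,0]>105)&(hsv[...,0]<130)&(hsv[...,1]>120)
print('handle',rect(G[bl&(np.hypot(G[...,0]-.48,G[...,1]-.326)<.08)]))
q=W[(np.hypot(W[...,0]-.465,W[...,1]-.153)<.045)&(W[...,2]>.02)];print('loupe',rect(q),np.nanmax(q[:,2]))
plan(.464,.153,.15,45)
```

```text
handle c=(480,327) 26x88 long axis at 175.2 deg n=2215
loupe c=(465,153) 35x35 long axis at 43.8 deg n=1375 0.0365805952474731
pose [0.4875 0.3266 0.1586] [-1.7985e+02 -1.6000e-01 -4.8200e+00] t 6.5 | shift [-0.0089  0.175   0.0081] turn [-0.001 -0.004 -0.869]
```

View pics/w3.png

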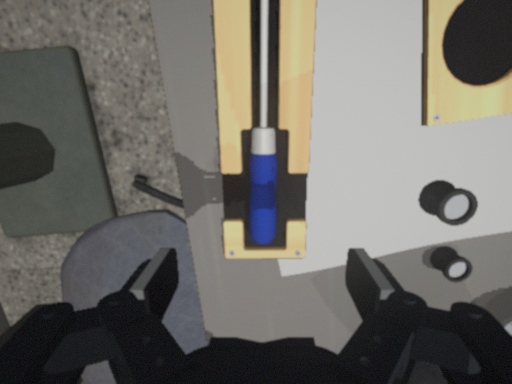

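The driver sits in its recess, with the handle at (263,190) inside the wide part and the blade in the slot. Next is the loupe at (457,206).

Call:
{"op": "drive_tool", "data": {"moves": [-0.001, 0.03, 0.008, 0, 0, -0.14, 0.8, -0.003, 0.075, 0.02, 0, 0, -0.28, 0.8, -0.005, 0.12, 0.03, 0, 0, -0.42, 0.8, -0.007, 0.15, 0.045, 0, 0, -0.56, 0.8, -0.008, 0.175, 0.058, 0, 0, -0.7, 0.8, -0.008, 0.175, 0.058, 0, 0, -0.84, 0.8, -0.008, 0.175, 0.058, 0, 0, -0.87, 0.8, -0.008, 0.175, 0.058, 0, 0, -0.87, 0.8, -0.008, 0.175, 0.058, 0, 0, -0.87, 0.8]}}

```text
time: 7.4
position: [0.464, 0.153, 0.0982]
eef_rot: [-180.0, -0.0, 44.9]
force: [-0.8, -0.3, -0.8]
gripper_width: 0.8
grasp_force: 0.0
```

Run:
```python
from h import *
c=cap('wrist'); W=cloud(c)
cv2.imwrite('pics/w4.png',c['pixels'][...,::-1])
q=W[(np.hypot(W[...,0]-.465,W[...,1]-.153)<.045)&(W[...,2]>.025)&(W[...,2]<.045)];print('loupe',rect(q),np.nanmax(q[:,2]))
plan(.465,.153,.036,45)
```

```text
loupe c=(465,153) 35x35 long axis at 3.0 deg n=2022 0.03673494459608112
pose [0.4641 0.1529 0.0983] [-1.800e+02 -1.000e-02  4.491e+01] t 7.45 | shift [0.0007 0.0006 0.0623] turn [-0.    -0.    -0.002]
```

View pics/w4.png

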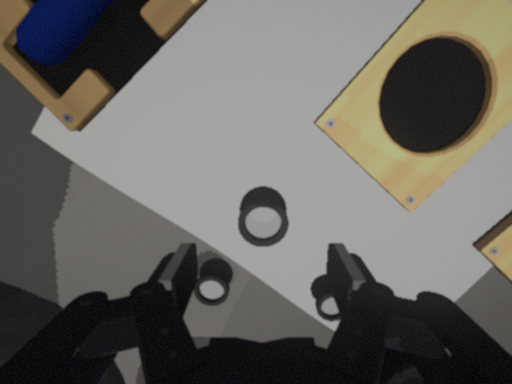

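The target loupe is the largest of the three, centred at (263,217). The smaller ones at (212,285) and (330,300) are off the finger line. I'll descend and grip.

Call:
{"op": "drive_tool", "data": {"moves": [0.001, 0.0005, 0.03, 0, 0, 0, 0.8, 0.001, 0.0005, 0.055, 0, 0, 0, 0.8, 0.001, 0.0005, 0.0625, 0, 0, 0, 0.8, 0.001, 0.0005, 0.0625, 0, 0, 0, 0.8, 0.001, 0.0005, 0.0625, 0, 0, 0, 0.0, 0.001, 0.0005, 0.0625, 0, 0, 0, 0, 0.001, 0.0005, 0.0625, 0, 0, 0, 0, 0.001, 0.0005, 0.0625, 0, 0, 0, 0, 0.001, 0.0005, 0.0625, 0, 0, 0, 0, 0.001, 0.0005, 0.0625, 0, 0, 0, 0]}}

```text
time: 8.45
position: [0.4656, 0.1529, 0.037]
eef_rot: [180.0, -0.1, 45.0]
force: [-1.3, -0.3, 16.7]
gripper_width: 0.373
grasp_force: 58.0
```

Run:
```python
from h import *
plan(.631,-.038,.15,45)
plan(.631,-.038,.15,0)
```

```text
pose [0.4656 0.1529 0.037 ] [ 1.7997e+02 -9.0000e-02  4.5010e+01] t 8.45 | shift [-0.0179  0.252  -0.1129] turn [ 0.001 -0.002  0.   ]
pose [0.4656 0.1529 0.037 ] [ 1.7997e+02 -9.0000e-02  4.5010e+01] t 8.45 | shift [-0.0179  0.252  -0.1129] turn [-0.    -0.002  0.786]
```

Call:
{"op": "drive_tool", "data": {"moves": [0, 0, -0.03, 0, 0, 0, 0, 0, 0, -0.07, 0, 0, 0, 0, -0.001, 0.015, -0.1, 0, 0, 0.07, 0, -0.003, 0.05, -0.113, 0, 0, 0.18, 0, -0.006, 0.09, -0.113, 0, 0, 0.3, 0, -0.009, 0.13, -0.113, 0, 0, 0.42, 0, -0.012, 0.17, -0.113, 0, 0, 0.54, 0, -0.015, 0.21, -0.113, 0, 0, 0.66, 0, -0.017, 0.24, -0.113, 0, 0, 0.75, 0, -0.018, 0.252, -0.113, 0, 0, 0.786, 0, -0.018, 0.252, -0.113, 0, 0, 0.786, 0, -0.018, 0.252, -0.113, 0, 0, 0.786, 0]}}

```text
time: 9.65
position: [0.6304, -0.0375, 0.1491]
eef_rot: [-180.0, 0.0, 0.1]
force: [0.3, 0.4, 0.3]
gripper_width: 0.37
grasp_force: 59.7
```

```bash
cat >> h.py <<'E'
def insert(c,x,y,r=.08):
    hsv=cv2.cvtColor(c['pixels'],cv2.COLOR_RGB2HSV); v,u=np.mgrid[:384,:512]; G=ray(c,u,v,0.012)
    m=(hsv[...,0]>12)&(hsv[...,0]<35)&(hsv[...,1]>60)&(hsv[...,2]>100)&(np.hypot(G[...,0]-x,G[...,1]-y)<r)
    print('insert',rect(G[m]))
E
python3 - <<'E'
from h import *
c=cap('wrist'); W=cloud(c)
cv2.imwrite('pics/w5.png',c['pixels'][...,::-1])
insert(c,.631,-.038,.09)
plan(.631,-.038,.041,0)
E
```

```text
insert c=(635,-37) 100x125 long axis at 4.2 deg n=9924
pose [ 0.6303 -0.0371  0.1491] [-1.7995e+02  1.0000e-02  9.0000e-02] t 9.7 | shift [0.0007 0.001  0.1081] turn [-0.001  0.     0.002]
```

View pics/w5.png

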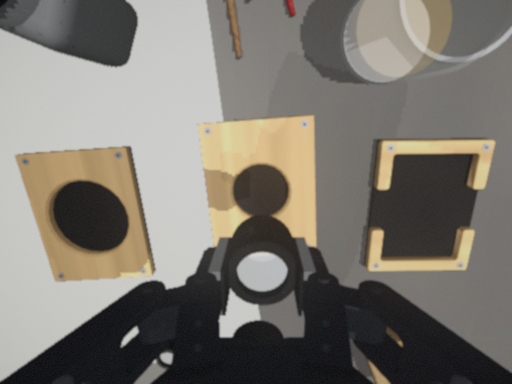

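The small recess is at (261,190), centred in its tile, with the loupe held above at (262,268). The bottle and jar stand clear. Now exact positions.

Run:
```python
from h import *
c=dict(np.load('wrist.npz'))
for u,v in((233,190),(289,190),(261,164),(207,130),(304,124)): print(ray(c,u,v,.012).round(4))
print('loupe',ray(c,262,270,.147).round(4))
insert(c,.605,.128,.09); insert(c,.613,-.193,.09)
```

```text
[ 0.6342 -0.0112  0.012 ]
[ 0.6343 -0.0627  0.012 ]
[ 0.6584 -0.037   0.012 ]
[0.688  0.0097 0.012 ]
[ 0.6932 -0.0739  0.012 ]
loupe [ 0.6329 -0.0378  0.147 ]
insert c=(606,126) 103x129 long axis at 4.0 deg n=9310
insert c=(615,-192) 102x131 long axis at 0.4 deg n=5055
```

Call:
{"op": "drive_tool", "data": {"moves": [0.001, 0, 0.04, 0, 0, 0, 0, 0.001, 0, 0.075, 0, 0, 0, 0, 0.001, 0, 0.095, 0, 0, 0, 0, 0.001, 0, 0.103, 0, 0, 0, 0, 0.001, 0, 0.1075, 0, 0, 0, 0, 0.001, 0, 0.1075, 0, 0, 0, 0, 0.001, 0, 0.1075, 0, 0, 0, 0.8, 0.001, 0, 0.1075, 0, 0, 0, 0.8, 0.001, 0, 0.1075, 0, 0, 0, 0.8, 0.001, 0, 0.1075, 0, 0, 0, 0.8, 0.001, 0, 0.08, 0, 0, 0, 0.8, 0.001, 0, 0.03, 0, 0, 0, 0.8, 0.001, 0, 0.0, 0, 0, 0, 0.8, 0.001, 0, 0.0, 0, 0, 0, 0.8]}}

```text
time: 11.1
position: [0.6333, -0.0384, 0.1531]
eef_rot: [180.0, -0.3, -0.0]
force: [0.1, -0.2, -0.2]
gripper_width: 0.802
grasp_force: 0.0
```

Run:
```python
from h import *
c=cap('wrist'); W=cloud(c)
cv2.imwrite('pics/w6.png',c['pixels'][...,::-1])
q=W[(np.hypot(W[...,0]-.632,W[...,1]+.037)<.04)&(W[...,2]>.028)&(W[...,2]<.06)];print('loupe',rect(q),np.nanpercentile(q[:,2],[5,50,95]))
q=W[(np.hypot(W[...,0]-.448,W[...,1]+.033)<.05)&(W[...,2]>.06)];print('neck',rect(q))
plan(.448,-.033,.16,0)
```

```text
loupe c=(631,-38) 35x35 long axis at 23.7 deg n=1311 [0.03251632 0.03658451 0.03953889]
neck c=(0,0) 0x0 long axis at 90.0 deg n=0
pose [ 0.6324 -0.0382  0.1507] [-1.8e+02 -1.7e-01 -1.0e-02] t 11.15 | shift [-0.1844 -0.0051 -0.0099] turn [-0.    -0.003 -0.   ]
```

Call:
{"op": "drive_tool", "data": {"moves": [-0.02, 0, -0.01, 0, 0, 0, 0.8, -0.06, -0.001, -0.01, 0, 0, 0, 0.8, -0.105, -0.003, -0.01, 0, 0, 0, 0.8, -0.145, -0.005, -0.01, 0, 0, 0, 0.8, -0.175, -0.005, -0.01, 0, 0, 0, 0.8, -0.184, -0.005, -0.01, 0, 0, 0, 0.8, -0.184, -0.005, -0.01, 0, 0, 0, 0.8, -0.184, -0.005, -0.01, 0, 0, 0, 0.8]}}

```text
time: 11.95
position: [0.4486, -0.0331, 0.1585]
eef_rot: [-180.0, -0.0, -0.0]
force: [0.4, 0.4, -1.1]
gripper_width: 0.799
grasp_force: 0.0
```

Run:
```python
from h import *
c=cap('wrist'); W=cloud(c)
cv2.imwrite('pics/w7.png',c['pixels'][...,::-1])
r=np.hypot(W[...,0]-.448,W[...,1]+.033)
q=W[(r<.05)&(W[...,2]>.065)&(W[...,2]<.08)];print('neck',rect(q),np.nanpercentile(q[:,2],[5,50,95]))
q=W[(r<.05)&(W[...,2]>.045)&(W[...,2]<.06)];print('body',rect(q))
plan(.448,-.033,.08,0)
```

```text
neck c=(453,-33) 22x22 long axis at 124.3 deg n=696 [0.06618099 0.07214264 0.07369553]
body c=(452,-33) 48x49 long axis at 89.1 deg n=828
pose [ 0.4487 -0.0331  0.1585] [-1.8e+02 -2.0e-02 -1.0e-02] t 12.0 | shift [-0.0007 -0.0001  0.0785] turn [-0. -0. -0.]
```

View pics/w7.png

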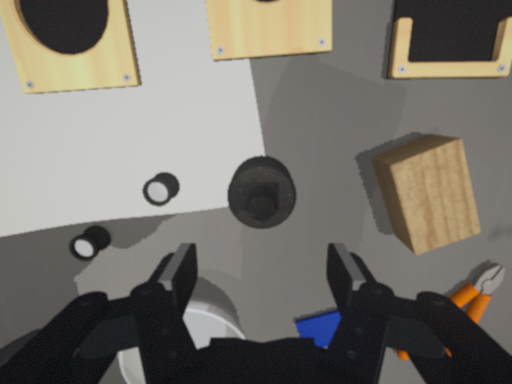

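The weight's neck is at (262,205) on its body at (262,190), and nothing is near the fingers. I'll descend onto the neck.

Call:
{"op": "drive_tool", "data": {"moves": [0.0025, 0, 0.03, 0, 0, 0, 0.7, 0.0025, 0, 0.06, 0, 0, 0, 0.7, 0.0025, 0, 0.075, 0, 0, 0, 0.7, 0.0025, 0, 0.081, 0, 0, 0, 0.7, 0.0025, 0, 0.081, 0, 0, 0, 0.7, 0.0025, 0, 0.081, 0, 0, 0, 0, 0.0025, 0, 0.081, 0, 0, 0, 0, 0.0025, 0, 0.081, 0, 0, 0, 0, 0.0025, 0, 0.081, 0, 0, 0, 0, 0.0025, 0, 0.081, 0, 0, 0, 0, 0.0025, 0, 0.081, 0, 0, 0, 0]}}

```text
time: 13.1
position: [0.4506, -0.0328, 0.0787]
eef_rot: [-180.0, -0.1, 0.0]
force: [-1.7, 1.9, 15.4]
gripper_width: 0.225
grasp_force: 58.1
```

Run:
```python
from h import *
plan(.603,.127,.16,0)
```

```text
pose [ 0.4506 -0.0328  0.0787] [-1.7997e+02 -8.0000e-02  0.0000e+00] t 13.1 | shift [ 0.1525 -0.1598 -0.081 ] turn [-0.001 -0.001  0.   ]
```

Call:
{"op": "drive_tool", "data": {"moves": [0, 0, -0.015, 0, 0, 0, 0, 0, 0, -0.045, 0, 0, 0, 0, 0.005, -0.005, -0.07, 0, 0, 0, 0, 0.02, -0.021, -0.081, 0, 0, 0, 0, 0.04, -0.042, -0.081, 0, 0, 0, 0, 0.065, -0.068, -0.081, 0, 0, 0, 0, 0.09, -0.094, -0.081, 0, 0, 0, 0, 0.115, -0.12, -0.081, 0, 0, 0, 0, 0.135, -0.141, -0.081, 0, 0, 0, 0, 0.147, -0.153, -0.081, 0, 0, 0, 0, 0.1525, -0.16, -0.081, 0, 0, 0, 0, 0.1525, -0.16, -0.081, 0, 0, 0, 0, 0.1525, -0.16, -0.081, 0, 0, 0, 0]}}

```text
time: 14.4
position: [0.6022, 0.126, 0.1589]
eef_rot: [180.0, 0.0, -0.1]
force: [-0.3, 0.7, -5.9]
gripper_width: 0.226
grasp_force: 59.5
```

Run:
```python
from h import *
c=cap('wrist'); W=cloud(c)
cv2.imwrite('pics/w8.png',c['pixels'][...,::-1])
insert(c,.605,.127,.09)
plan(.605,.127,.083,0)
```

```text
insert c=(606,128) 99x128 long axis at 4.0 deg n=5681
pose [0.6022 0.1259 0.159 ] [ 1.7998e+02  3.0000e-02 -7.0000e-02] t 14.45 | shift [ 0.0028 -0.0011  0.076 ] turn [ 0.     0.001 -0.001]
```

View pics/w8.png

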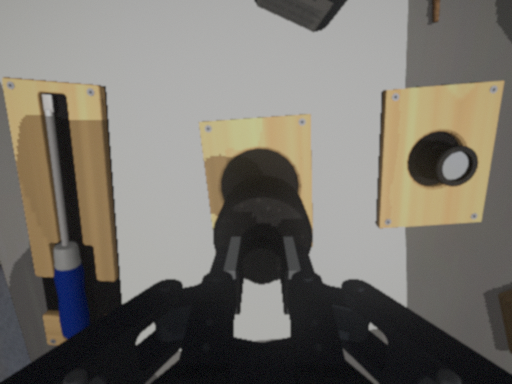

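The weight hangs upright at (262,240) over its recess, and the loupe and driver are seated at (455,165) and (65,240). I'll lower it.

Call:
{"op": "drive_tool", "data": {"moves": [0.002, -0.001, 0.02, 0, 0, 0, 0, 0.003, -0.0015, 0.045, 0, 0, 0, 0, 0.003, -0.0015, 0.063, 0, 0, 0, 0, 0.003, -0.0015, 0.071, 0, 0, 0, 0, 0.003, -0.0015, 0.075, 0, 0, 0, 0, 0.003, -0.0015, 0.075, 0, 0, 0, 0, 0.003, -0.0015, 0.075, 0, 0, 0, 0, 0.003, -0.0015, 0.075, 0, 0, 0, 0.8, 0.003, -0.0015, 0.075, 0, 0, 0, 0.8, 0.003, -0.0015, 0.075, 0, 0, 0, 0.8, 0.003, -0.0015, 0.075, 0, 0, 0, 0.8, 0.003, -0.0015, 0.05, 0, 0, 0, 0.8, 0.003, -0.0015, 0.01, 0, 0, 0, 0.8, 0.003, -0.0015, -0.01, 0, 0, 0, 0.8, 0.003, -0.0015, -0.01, 0, 0, 0, 0.8]}}

```text
time: 15.95
position: [0.6068, 0.1285, 0.1717]
eef_rot: [-179.9, -0.2, -0.0]
force: [0.1, -0.1, -0.3]
gripper_width: 0.8
grasp_force: 0.0
```

Run:
```python
from h import *
c=cap('wrist'); W=cloud(c)
cv2.imwrite('pics/w9.png',c['pixels'][...,::-1])
insert(c,.605,.127,.09)
r=np.hypot(W[...,0]-.605,W[...,1]-.127)
q=W[(r<.05)&(W[...,2]>.067)&(W[...,2]<.09)];print('neck',rect(q),np.nanpercentile(q[:,2],[5,50,95]))
plan(.449,-.182,.16,-67.5); plan(.449,-.182,.16,22.5+90)
print(env.observe()['joint_pos'])
```

```text
insert c=(605,128) 99x130 long axis at 4.1 deg n=7854
neck c=(609,128) 21x23 long axis at 65.8 deg n=662 [0.06919307 0.07610997 0.07758692]
pose [0.6062 0.1285 0.1699] [-1.7996e+02 -1.1000e-01 -1.0000e-02] t 16.0 | shift [-0.1571  0.3105  0.0094] turn [-2.000e-03 -1.000e-03  1.178e+00]
pose [0.6062 0.1285 0.1699] [-1.7996e+02 -1.1000e-01 -1.0000e-02] t 16.0 | shift [-0.1571  0.3105  0.0094] turn [ 1.000e-03 -2.000e-03 -1.964e+00]
[-23.04976154  51.67368549  17.90717583  81.43015569 -18.46736417
  49.66794889 -89.55729742]
```

Call:
{"op": "drive_tool", "data": {"moves": [-0.01, 0.02, -0.01, 0, 0, -0.04, 1, -0.03, 0.06, -0.01, 0, 0, -0.09, 1, -0.051, 0.1, -0.01, 0, 0, -0.14, 1, -0.072, 0.142, -0.01, 0, 0, -0.19, 1, -0.093, 0.184, 0, 0, 0, -0.24, 1, -0.114, 0.225, 0, 0, 0, -0.29, 1, -0.132, 0.26, 0, 0, 0, -0.34, 1, -0.147, 0.29, 0.009, 0, 0, -0.39, 1, -0.157, 0.3105, 0.009, 0, 0, -0.39, 1, -0.157, 0.3105, 0.009, 0, 0, -0.39, 1, -0.157, 0.3105, 0.009, 0, 0, -0.39, 1]}}

```text
time: 17.1
position: [0.4486, -0.1819, 0.1593]
eef_rot: [-179.9, 0.0, 22.3]
force: [0.5, 0.4, -0.0]
gripper_width: 0.996
grasp_force: 0.0
```

Run:
```python
from h import *
c=cap('wrist'); W=cloud(c)
cv2.imwrite('pics/w10.png',c['pixels'][...,::-1])
q=W[(np.hypot(W[...,0]-.449,W[...,1]+.182)<.08)&(W[...,2]>.038)&(W[...,2]<.06)];print('block',rect(q),np.nanpercentile(q[:,2],[5,50,95]))
plan(.449,-.182,.03,22.4)
```

```text
block c=(451,-181) 60x89 long axis at 22.5 deg n=7049 [0.04341385 0.04473252 0.04583741]
pose [ 0.4489 -0.1814  0.1594] [-179.95    0.     22.36] t 17.15 | shift [-1.000e-04  8.000e-04  1.294e-01] turn [-0.001  0.    -0.001]
```

View pics/w10.png

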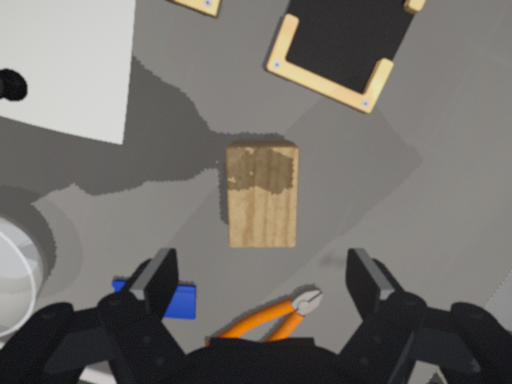

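The block is centred at (262,197), square to the tool. The pliers and blue eraser are clear of the finger lines. I'll descend and grip.

Call:
{"op": "drive_tool", "data": {"moves": [0.001, 0, 0.04, 0, 0, 0, 1, 0.001, 0, 0.085, 0, 0, 0, 1, 0.001, 0, 0.115, 0, 0, 0, 1, 0.001, 0, 0.128, 0, 0, 0, 1, 0.001, 0, 0.128, 0, 0, 0, 1, 0.001, 0, 0.128, 0, 0, 0, 0, 0.001, 0, 0.128, 0, 0, 0, 0, 0.001, 0, 0.128, 0, 0, 0, 0, 0.001, 0, 0.128, 0, 0, 0, 0, 0.001, 0, 0.128, 0, 0, 0, 0]}}

```text
time: 18.15
position: [0.4503, -0.1818, 0.0334]
eef_rot: [179.9, -0.1, 22.3]
force: [-1.2, 1.2, 10.6]
gripper_width: 0.695
grasp_force: 64.5
```

Run:
```python
from h import *
plan(.614,-.1925,.15,0)
```

```text
pose [ 0.4503 -0.1818  0.0334] [ 1.7992e+02 -1.0000e-01  2.2340e+01] t 18.15 | shift [ 0.1475  0.0723 -0.1162] turn [ 0.001 -0.002  0.39 ]
```

Call:
{"op": "drive_tool", "data": {"moves": [0, 0, -0.02, 0, 0, 0, 0, 0, 0, -0.06, 0, 0, 0, 0, 0.007, 0.003, -0.095, 0, 0, 0.05, 0, 0.025, 0.012, -0.115, 0, 0, 0.1, 0, 0.055, 0.027, -0.116, 0, 0, 0.17, 0, 0.085, 0.042, -0.116, 0, 0, 0.24, 0, 0.115, 0.056, -0.116, 0, 0, 0.31, 0, 0.138, 0.067, -0.116, 0, 0, 0.37, 0, 0.1475, 0.072, -0.116, 0, 0, 0.39, 0, 0.1475, 0.072, -0.116, 0, 0, 0.39, 0, 0.1475, 0.072, -0.116, 0, 0, 0.39, 0]}}

```text
time: 19.25
position: [0.6129, -0.1922, 0.1485]
eef_rot: [-180.0, -0.0, 0.0]
force: [0.0, -0.3, -0.8]
gripper_width: 0.694
grasp_force: 64.9
```

Run:
```python
from h import *
c=cap('wrist'); W=cloud(c)
cv2.imwrite('pics/w11.png',c['pixels'][...,::-1])
q=W[(np.hypot(W[...,0]-.614,W[...,1]+.19)<.08)&(W[...,2]>.15)&(W[...,2]<.175)];print('block',rect(q),np.nanpercentile(q[:,2],[5,50,95]))
insert(c,.614,-.192,.09)
plan(.614,-.1925,.038,0)
```

```text
block c=(621,-192) 91x91 long axis at 136.4 deg n=24025 [0.15734799 0.15975279 0.1658396 ]
insert c=(603,-192) 140x156 long axis at 0.2 deg n=15848
pose [ 0.6128 -0.1923  0.1485] [-1.7999e+02 -1.0000e-02  1.0000e-02] t 19.3 | shift [0.0012 0.0002 0.1105] turn [-0. -0.  0.]
```

View pics/w11.png

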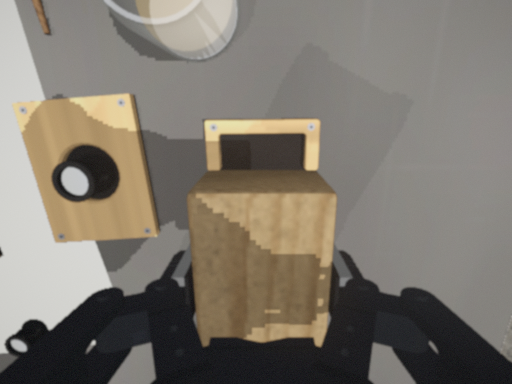

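The block is held square over its insert. The insert's far edge is at row 119 (columns 205–320) and the block's top far edge is at row 193.

Run:
```python
from h import *
c=dict(np.load('wrist.npz'))
for n,u,v,h in(('ins',205,120,.012),('ins',320,119,.012),('rec',221,134,.012),('rec',304,134,.012),('blk',190,195,.16),('blk',335,194,.16),('blk near',200,335,.16)): print(n,ray(c,u,v,h).round(4))
```

```text
ins [ 0.679 -0.144  0.012]
ins [ 0.6799 -0.2422  0.012 ]
rec [ 0.6673 -0.1572  0.012 ]
rec [ 0.6673 -0.2291  0.012 ]
blk [ 0.6564 -0.1648  0.16  ]
blk [ 0.6569 -0.2206  0.16  ]
blk near [ 0.5903 -0.1645  0.16  ]
```

Call:
{"op": "drive_tool", "data": {"moves": [0.0025, 0.0003, 0.03, 0, 0, 0, 0, 0.0025, 0.0003, 0.07, 0, 0, 0, 0, 0.0025, 0.0003, 0.09, 0, 0, 0, 0, 0.0025, 0.0003, 0.102, 0, 0, 0, 0, 0.0025, 0.0003, 0.109, 0, 0, 0, 0, 0.0025, 0.0003, 0.1105, 0, 0, 0, 0, 0.0025, 0.0003, 0.1105, 0, 0, 0, 0, 0.0025, 0.0003, 0.1105, 0, 0, 0, 0]}}

```text
time: 20.1
position: [0.6163, -0.1926, 0.0383]
eef_rot: [180.0, -0.1, -0.0]
force: [0.1, -0.3, -0.2]
gripper_width: 0.695
grasp_force: 64.9
```

Low force, so no jam. I'll release and rise.

Call:
{"op": "drive_tool", "data": {"moves": [0, 0, 0, 0, 0, 0, 1, 0, 0, 0, 0, 0, 0, 1, 0, 0, 0, 0, 0, 0, 1, 0, 0, 0, 0, 0, 0, 1, 0, 0, -0.03, 0, 0, 0, 1, 0, 0, -0.07, 0, 0, 0, 1, -0.02, 0, -0.12, 0, 0, 0, 1, -0.05, 0, -0.16, 0, 0, 0, 1, -0.1, 0, -0.18, 0, 0, 0, 1, -0.12, 0, -0.2, 0, 0, 0, 1, -0.12, 0, -0.2, 0, 0, 0, 1, -0.12, 0, -0.2, 0, 0, 0, 1]}}

```text
time: 21.3
position: [0.4963, -0.1925, 0.2377]
eef_rot: [180.0, -0.1, -0.0]
force: [0.8, -0.3, -0.4]
gripper_width: 1.001
grasp_force: 0.0
```

Run:
```python
from h import *
c=cap('wrist'); W=cloud(c)
q=W[(np.hypot(W[...,0]-.614,W[...,1]+.192)<.08)&(W[...,2]>.035)&(W[...,2]<.07)];print('block',rect(q),np.nanpercentile(q[:,2],[5,50,95]))
c=cap('side'); cv2.imwrite('pics/side2.png',cv2.resize(c['pixels'][...,::-1],(800,600)))
```

```text
block c=(616,-193) 60x89 long axis at 0.1 deg n=6082 [0.04732792 0.04875154 0.05003735]
```

View pics/side2.png

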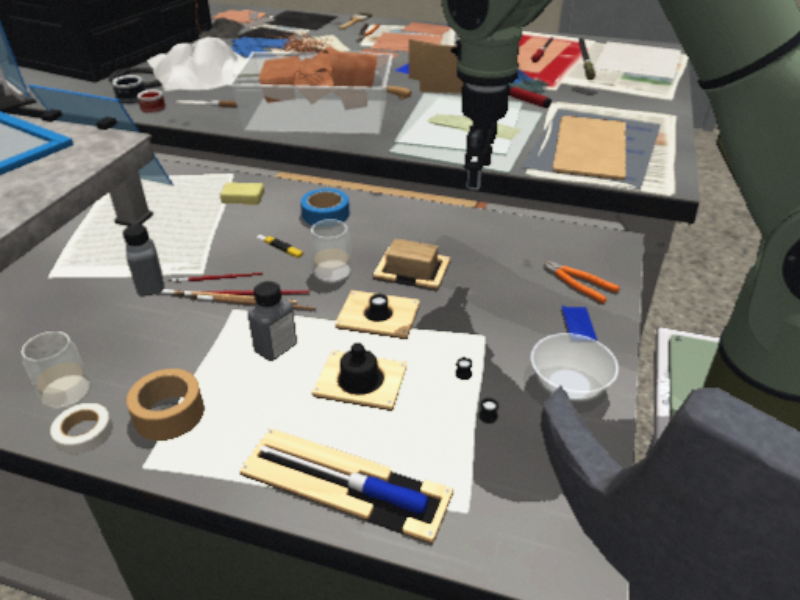

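All four tools are seated: block (413,258), loupe (378,307), weight (358,370) and driver (345,480). The bottle and jar haven't moved, and the arm is clear.

```bash
python3 -c "
from cell import env
print(env.sign_off())"
```

```text
the job is handed in; nothing more can be done
None
```

All four tools are seated in their matching inserts, the bottle and jar stand where they were, and the job was handed in at about 21 s (limit 106 s); the sign-off returned no verdict, so seating is from my own camera checks.

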